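# Snap a flanged bush home with the two-handled bench press

### The arm

A 6-joint arm with a two-finger parallel gripper is mounted at the origin on the work surface; the furniture and walls round the work are solid. World frame = base frame: x ahead of the robot, y to its left, z up, the work surface at z = 0. Lengths are in m, angles in rad, forces in N, time in s.
With the tool pointing down it reaches from about 0.35 to 0.775 m from the base axis. Payload 5.5 kg.
Tool frame: the origin (TCP) lies at the very end of the fingers, on their centre line; the grasp point (between the pads) lies env.pinch_z behind it (env.pinch_z is the distance from the TCP to the grasp point, in m); z points along the fingers, y is the line along which they close (so a half turn about z gives the same grasp; the last joint's range is limited). The gripper opens to 85 mm and grips with 20 to 120 N. Pads are 22 mm wide; open, the fingers measure 114 mm over their backs; the gripper's body (76 mm by 85 mm) begins 54 mm behind the grasp point. The pads swing forward as they close: fully open they stand 13 mm farther back than shut.
Start: joints at [-1.369, 0.313, 0.046, 1.304, 0, 1.431], TCP at [0.193, -0.542, 0.231] pointing down, gripper open.
Joint ranges: [-2.76, 2.76], [-0.86, 1.69], [-1.03, 1.26], [-2.2, 2.34], [-1.47, 1.5], [-3.14, 3.14]. Speed limits (rad/s): [2.57, 2.57, 3.14, 3.14, 3.14, 3.14].

### API

Orientations are given as a unit quaternion [w, x, y, z].
In Python, from workcell import env, eyes gives the robot as it stands.
- The arm moves only by the shell command python3 -m jog 'ROWS' [FORCE]. ROWS is JSON, one flat list of numbers, 7 for each row, row after row: the shift along the world's x, y, z as a fraction of full scale, then the turn, a rotation vector about the world's x, y, z as a fraction of full scale, then the opening, from -1 (shut) to 1 (fully open), so that 0 is half open. A call has 1 to 12 rows; each row is the pose to reach, as a shift and turn from the pose commanded when the call began, turning the shorter way round; what a row does not reach only later rows make up. Full scale, the value 1, is 20 cm for a shift and pi rad for a turn. A row lasts 1/12 s, in which the tool goes at most 41.7 mm and 7.16 degrees, less where a joint would pass 70% of its speed; a pose out of reach is approached as far as the arm can. A call with a number of a shift or a turn outside -1 to 1 is refused whole. A call with a gripper value outside its range is refused whole. The fingers move at their own pace and stop on an object; FORCE is the grip in N (left out, the last holds). Time passes only in rows, so rows that repeat a pose let the fingers close. It gives the time, the measured TCP pose, the force, the opening and the grip force at its end, in the units of the state.
- env.get_state(): the state, without advancing time (a new reading comes with each control period).
- eyes.read_camera(name): name is "scene" or "top"; returns (picture, depth): 400x640x3 uint8, red, green, blue; 400x640 float32, m along the optical axis (not along the pixel's ray), 0 where there is no reading.
- eyes.calibration(name): a dict with "fx", "fy", "cx", "cy" (pixels), "k1" (the pictures are not rectified: a ray, as slopes to the right and down, at radius r is drawn at 1 + k1 r^2 times it, then the intrinsics apply), "R" (3x3) and "t" (3): a world point X has camera coordinates R X + t. Camera axes: x right, y down, z forward; pixel columns grow to the right and rows downward; lengths in m; the calibration is good to about 2 mm. A picture is of the moment at which its call begins. calibration takes no time and is no camera call.
- env.hand_in(): hands the job in; it is judged then, once.
The state is a dict: "clock": time; "joint_pos": joint angles; "qvel": joint speeds; "tau": joint torques, N m; "tcp_pos": TCP position; "orientation": TCP orientation; "wrist_force": force on the tool from outside, world axes, zero at the start; "ft_torque": the same for the moment, N m; "finger_gap": finger opening in m; "grip_force": force on a finger pad.
Only numpy, scipy, OpenCV 4.12 (cv2) and the standard library are available. Lean on these libraries where they do the work, as an engineer would, in place of code of your own. Each camera call takes 0.05 s, during which the arm holds its last target. There are 200 camera calls.

### The job

Set the little linkage block in the nest of the two-handled bench press, with the bush that stands out of it facing either arm, and let go of it. Then squeeze the two grips slowly together until the resistance peaks and the bush gives and snaps home; stop squeezing right there, so that the finished block is not squeezed hard, and let the handles spring open, leaving the block in the nest. Press the bush home only with the press, and leave the other things on the bench alone.

Things in the scene. Friction and masses are not known exactly. Their poses are not given: they have to be found in the camera images.
- block_center (a point): Centre of the loose linkage block with its bush: an envelope 30 (x) x 34 (y) x 36 (z) mm, standing upright, this point 18 mm above its underside. x: across the two bare faces, 30 mm apart, by which to grasp it; y: along the bush, out of the block; z up. The metal block reaches from 17 mm at -y to 11 mm at +y of here, the bush flange from 14.6 to 17 mm at +y.
- link_block: The loose linkage block: plain aluminium, 30 x 28 x 36 mm, about 0.17 kg, with a brass bush standing out of the middle of its +y face (flange 22 mm across, 2.4 mm thick, its outer face 6 mm off the block). Origin: centre of the block's underside; axes as point block_center.
- bush (a joint): How far the bush is pushed into the block, m: 0 as started, 0.0036 home, flange flat on the block. A snap fit: it holds against about 16 N on the flange (8 to 9 N on each grip of the press), gives after 1 to 2 mm, jumps home by itself and stays. A finished block must not take over about 12 N (6 N on each grip).
- bush_press: Bench press bolted to the bench: two level arms, 10 mm thick, at 38 mm height, lying almost parallel, hinged on upright pins at x 85, y +-30 mm (tops at 54 mm); light springs hold them open. Origin on the bench; x runs from the rubber grips (x -106 to -15 mm, 26 to 50 mm high) to the pins, y left, z up. Base plate x -35 to 110, y +-50 mm, 12 mm thick.
- nest (a point): Centre of the nest floor of the press, 20 mm above the bench; axes as the press. Two lips 4 mm high, 34 mm apart, stand at x -17 and +17 mm and hold the block's 30 mm wide x faces; along y the nest is open. At y about -19.5 and +19.5 to +26.5 mm the domed screw noses of the arms (9 mm thick, 38 mm above the bench) point at each other, 39 to 46 mm apart; the arms' inner faces are 30 mm off.
- grips_mid (a point): Midway between the rubber grips, where they are squeezed along y: 38 mm above the bench, 145 mm from the pins; axes as the press. Open, the grips are 68 mm over their outer faces, 48 mm inside; free down to the bench. The bush gives at some 54 to 36 mm over the outer faces, by the screw's setting and the part's place; the block bottoms hard 3 to 5 mm further on.
- left_handle (a joint): Angle of the arm on the +y side of the press, rad: 0 open against its stop, grows as it closes, at most 0.15; a light spring (about 1 N at the grips) brings it back to 0.
- right_handle (a joint): The same for the arm on the -y side.
- right_nose: Nose screw of the -y arm (it moves with the arm); its origin lies in the arm bar, the domed tip 10.5 mm further inwards. The like screw in the +y arm is set differently each time, drawn back by 0 to 7 mm, and stays put: the width at which the bush gives cannot be known beforehand, only felt.
- coil_spring: Bystander: standing compression spring, 33 mm across, 66 mm high; origin at its foot.
- bearing_small: Bystander: small ball bearing, 47 mm across, 14 mm high, lying flat; origin at its foot.
- nut_m16: Bystander: hexagon nut, 24 mm across, 13 mm high; origin at its foot.
- hub_sleeve: Bystander: standing stepped steel sleeve, 50 mm across, 60 mm high; origin at its foot.

How it is judged:
On the way, in this order (a step that is already met when the one before it is completed fails the run):
1. the block stands in the nest, let go, its bush still unpressed (horizontal distance between block_center and nest below 0.008 m and z of block_center in the frame of nest below 0.0205 m and angle between the x axis of block_center and the x axis of bush_press, either way round below 0.15 rad and value of joint bush below 0.001 m and contact force between the fingers and link_block below 0.1 N), for 0.2 s.
2. the bush is squeezed home by closing both handles (value of joint bush above 0.0032 m and value of joint each of left_handle, right_handle above 0.015 rad), for 0.1 s.
At the end, for the whole second after the job is handed in: The bush is home (pushed in more than 3.2 of 3.6 mm), both handles have sprung open again (under 0.02 rad), and the block stands upright on the nest floor, its centre within 12 mm of the nest's centre (value of joint bush above 0.0032 m and value of joint each of left_handle, right_handle below 0.02 rad and horizontal distance between block_center and nest below 0.012 m and z of block_center in the frame of nest below 0.0205 m and angle between block_center's own z axis and vertical below 0.1 rad); the robot touches nothing.
It fails at once if the finished block squeezed hard: more than 12 N of nose force on it with the bush home (value of joint bush above 0.0032 m and contact force between link_block and right_nose above 12 N).
It fails at once if the bush pressed home outside the nest of the press (value of joint bush above 0.0028 m and horizontal distance between block_center and nest above 0.015 m).
It fails at once if a bystander pushed more than 2 cm (distance of any of coil_spring, bearing_small, nut_m16, hub_sleeve from where it was at the start of the episode above 0.02 m).
It also fails if it takes over 58 s, if anything falls off the work surface, if the arm or the gripper's body presses on something with over 40 N, if the wrist force passes 120 N, or if a joint passes its speed limit or range.

## Working session

There is one attempt and no reset: what is moved stays moved. The work goes in short steps, Python scripts to look and compute and a shell command to move; the robot and the scene stay as the last step left them, time stands still between calls to the robot, and variables do not carry over. Pictures are saved under pics/ and viewed, at most 10 in all, crops included, and the job is handed in when it is done.

```bash
mkdir -p pics; cat > h.py <<'E'
import numpy as np, cv2
from workcell import env, eyes
def cloud(name):
    im,d=eyes.read_camera(name); c=eyes.calibration(name)
    K=np.array([[c['fx'],0,c['cx']],[0,c['fy'],c['cy']],[0,0,1]])
    v,u=np.mgrid[0:400,0:640]
    p=np.stack([u.ravel(),v.ravel()],1).astype(np.float64)[:,None]
    s=cv2.undistortPoints(p,K,np.array([c['k1'],0,0,0,0.]))[:,0].reshape(400,640,2)
    P=np.dstack([s[...,0]*d,s[...,1]*d,d])
    W=(P-np.array(c['t']))@np.array(c['R'])
    W[d==0]=np.nan
    return im,W
E
python3 - <<'E'
from h import *
for n in ("scene","top"):
    im,W=cloud(n); np.save(f"{n}.npy",W); cv2.imwrite(f"pics/{n}1.png",im[...,::-1])
    print(n,W[200,320],W[100,320],W[200,100])
print(env.get_state(), env.pinch_z)
E
```

```text
scene [ 5.47844672e-01  1.08574153e-01 -6.51275757e-05] [ 0.66458096 -0.00150844  0.151654  ] [ 1.25658871  0.40618187 -0.285918  ]
top [0.54445611 0.15238877 0.04697484] [0.78921048 0.15116354 0.00356545] [ 0.5595423   0.66229472 -0.03325122]
{'clock': 0.1, 'joint_pos': array([-1.36857752e+00,  3.13941591e-01,  4.50829852e-02,  1.30360990e+00,
       -1.54709693e-05,  1.43119685e+00]), 'qvel': array([ 0.0009677 , -0.00311524,  0.00256881,  0.00144244,  0.00071111,
       -0.00019005]), 'tau': array([ 2.84725327e-03, -4.81723952e+01,  2.99244547e+01,  1.28028542e-02,
       -1.38966047e-04,  6.21802855e-06]), 'tcp_pos': array([ 0.19263295, -0.54127929,  0.23048485]), 'orientation': array([-8.35437786e-04,  9.85430203e-01,  1.70078263e-01, -3.39051040e-05]), 'wrist_force': array([-0.11828762, -0.67772858,  0.45275569]), 'ft_torque': array([ 0.02256339,  0.03694543, -0.01775558]), 'grip_force': 0.0, 'finger_gap': 0.08556665974026001} 0.0187
```

View pics/scene1.png

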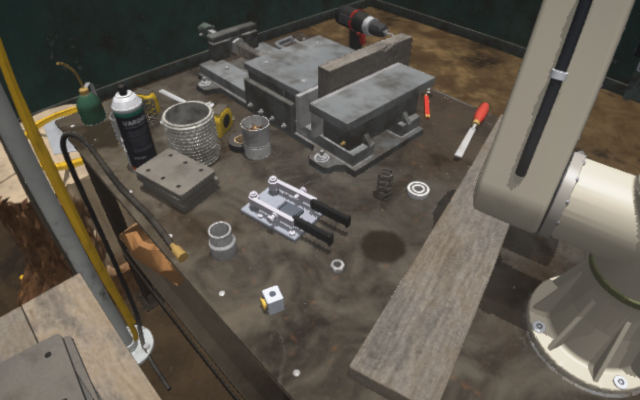

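View pics/top1.png

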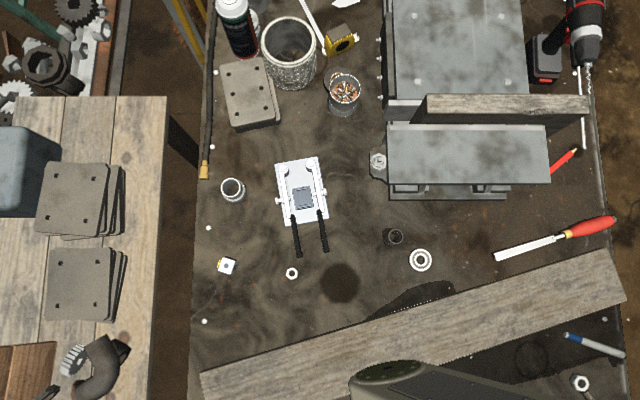

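The pictures show the press around top (302,205) with its grips towards the robot, and the block at top (228,266) with its brass bush to the left. The nut is at (292,273), the sleeve at (232,190), the spring at (393,237) and the bearing at (420,260). Next I'll measure the press and block from the depth and look at enlarged crops.

```bash
python3 - <<'E'
from h import *
W=np.load("top.npy"); im=cv2.imread("pics/top1.png")
a=cv2.resize(im[150:262,265:345],None,fx=5,fy=5,interpolation=cv2.INTER_CUBIC)
b=cv2.resize(im[250:284,208:248],None,fx=9,fy=9,interpolation=cv2.INTER_CUBIC)
c=np.zeros((560,770,3),np.uint8); c[:,:400]=a; c[:306,405:765]=b; cv2.imwrite("pics/crop1.png",c)
m=np.zeros((400,640),bool)
def reg(r0,r1,c0,c1,z0,z1,t,Wm=W):
    S=Wm[r0:r1,c0:c1].reshape(-1,3); S=S[(S[:,2]>z0)&(S[:,2]<z1)]
    q=cv2.minAreaRect((S[:,:2]*1000).astype(np.float32)); print(t,len(S),S.mean(0).round(4),"rect",np.round(q,1) if 0 else q)
    return S
reg(250,284,208,248,.031,.045,"block top")
reg(205,262,265,305,.03,.06,"Lgrip half"); reg(205,262,308,345,.03,.06,"Rgrip")
reg(205,262,265,345,.03,.06,"grips"); 
reg(150,230,265,345,.008,.016,"plate"); reg(150,205,265,345,.047,.06,"pins")
np.set_printoptions(linewidth=250)
print((W[256:278,216:240,2]*1000).round().astype(int))
S=np.load("scene.npy"); reg(280,318,255,290,.031,.045,"block top scene",S)
E
```

```text
block top 198 [0.4083 0.3492 0.0355] rect ((408.4483337402344, 349.8278503417969), (28.279447555541992, 29.813400268554688), 71.9398422241211)
Lgrip half 290 [0.4796 0.2077 0.0481] rect ((480.42169189453125, 207.8148956298828), (112.41181182861328, 15.939424514770508), 14.347289085388184)
Rgrip 250 [0.4853 0.1478 0.0483] rect ((484.73046875, 147.41024780273438), (98.70664978027344, 16.076122283935547), 6.664719581604004)
grips 540 [0.4822 0.18   0.0482] rect ((485.0885009765625, 178.449462890625), (111.88721466064453, 81.147216796875), 9.653188705444336)
plate 1607 [0.5741 0.1948 0.012 ] rect ((572.8474731445312, 194.28155517578125), (145.64791870117188, 99.90753173828125), 10.589305877685547)
pins 268 [0.5901 0.1963 0.0502] rect ((585.04052734375, 194.59217834472656), (106.05730438232422, 98.52935791015625), 89.68888092041016)
[[                   0                   -1                    1                    0                    2                   -2                    2                    0                    1                    0                    0
                    -2     
[... 10492 characters left out ...]
4                    0                    1                    1                   -1                    0                    0                   -1                   -1                    0 -9223372036854775808
                     0                    0                   -1                    1                   -3                    0                    0                    1                    1                   -1                   -3
                     2                   -1]]
block top scene 279 [0.4061 0.351  0.0356] rect ((407.7225646972656, 350.2202453613281), (27.972713470458984, 32.12657928466797), 72.84123992919922)<stdin>:16: RuntimeWarning: invalid value encountered in cast
```

View pics/crop1.png

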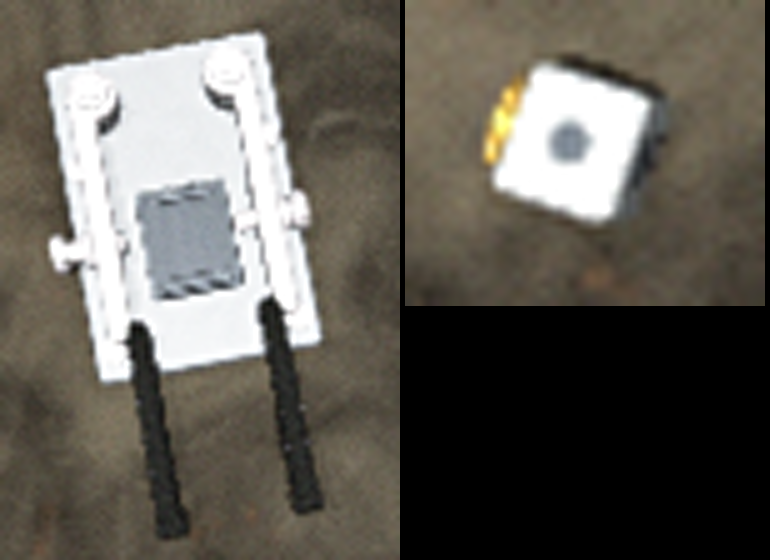

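```bash
python3 -m jog '[0.68,1,0,0,0,-0.15,1, 0.68,1,0,0,0,-0.15,1, 0.68,1,0,0,0,-0.15,1, 0.68,1,0,0,0,-0.15,1, 0.68,1,0,0,0,-0.15,1, 0.68,1,0,0,0,-0.15,1]' 40
python3 -m jog '[0.5,1,0,0,0,-0.15,1, 0.5,1,0,0,0,-0.15,1, 0.5,1,0,0,0,-0.15,1, 0.5,1,0,0,0,-0.15,1, 0.5,1,0,0,0,-0.15,1, 0.5,1,0,0,0,-0.15,1]'
python3 -m jog '[0.1,1,0,0,0,-0.15,1, 0.1,1,0,0,0,-0.15,1, 0.1,1,0,0,0,-0.15,1, 0.1,1,0,0,0,-0.15,1, 0.1,1,0,0,0,-0.15,1, 0.1,1,0,0,0,-0.15,1]'
python3 -m jog '[-0.1,1,0,0,0,-0.15,1, -0.1,1,0,0,0,-0.15,1, -0.1,1,0,0,0,-0.15,1, -0.1,1,0,0,0,-0.15,1, -0.1,1,0,0,0,-0.15,1, -0.1,1,0,0,0,-0.15,1]'
```

```text
clock: 0.6
tcp_pos: [0.3293, -0.3392, 0.231]
orientation: [-0.0, 0.998, -0.065, -0.0]
wrist_force: [0.5, -1.3, -0.5]
finger_gap: 0.0855
grip_force: 0.0
clock: 1.1
tcp_pos: [0.4156, -0.16, 0.2311]
orientation: [-0.011, 0.961, -0.276, 0.003]
wrist_force: [-0.0, 0.6, -0.4]
finger_gap: 0.0854
grip_force: 0.0
clock: 1.6
tcp_pos: [0.2589, -0.1731, 0.2312]
orientation: [-0.045, 0.889, -0.455, 0.019]
wrist_force: [-0.3, 0.0, 0.5]
finger_gap: 0.0856
grip_force: 0.0
clock: 2.1
tcp_pos: [0.1242, -0.0299, 0.231]
orientation: [-0.05, 0.759, -0.649, 0.039]
wrist_force: [-0.9, -0.6, -0.3]
finger_gap: 0.0854
grip_force: 0.0
```

```bash
python3 -c "
from h import *
s=env.get_state();print(s['joint_pos'].round(3),s['tcp_pos'],s['orientation'].round(3))"
```

```text
[-1.415 -0.761 -0.749  1.589  0.127  3.141] [ 0.12415486 -0.02994667  0.23104352] [-0.05   0.759 -0.649  0.039]
```

The last joint reached its range limit, so the turn has to go the other way. I'll unwind it in small steps.

```bash
python3 -m jog '[0,0,0,0,0,0.1,1, 0,0,0,0,0,0.1,1]'; python3 -c "
from h import *
s=env.get_state();print(s['joint_pos'].round(3))"
```

```text
clock: 2.27
tcp_pos: [0.1249, -0.0315, 0.2316]
orientation: [-0.054, 0.836, -0.545, 0.034]
wrist_force: [0.7, -0.6, 0.9]
finger_gap: 0.0857
grip_force: 0.0
[-1.386 -0.722 -0.742  1.583  0.124  2.909]
```

```bash
python3 -m jog '[0,0,0,0,0,0.2,1, 0,0,0,0,0,0.2,1, 0,0,0,0,0,0.2,1, 0.5,-0.5,0,0,0,0.3,1, 0.5,-0.5,0,0,0,0.4,1, 1,-0.95,0,0,0,0.4,1, 1,-0.95,0,0,0,0.4,1, 1,-0.95,0,0,0,0.4,1, 1,-0.95,0,0,0,0.4,1, 1,-0.95,0,0,0,0.4,1, 1,-0.95,0,0,0,0.4,1, 1,-0.95,0,0,0,0.4,1]'; cat > go.py <<'E'
import sys
from h import *
from scipy.spatial.transform import Rotation as R
s=env.get_state(); w,x,y,z=s['orientation']; A=R.from_quat([x,y,z,w])
def goal(yaw): # tool x at yaw deg, tool pointing down
    return R.from_euler('z',yaw,degrees=True)*R.from_euler('x',180,degrees=True)
X=float(sys.argv[1]),float(sys.argv[2]),float(sys.argv[3])
print('shift',((np.array(X)-s['tcp_pos'])/.2).round(4),'turn',((goal(float(sys.argv[4]))*A.inv()).as_rotvec()/np.pi).round(4),'q',s['joint_pos'].round(2))
E
python3 go.py 0.408 0.35 0.20 71.9
```

```text
clock: 3.27
tcp_pos: [0.3258, -0.2225, 0.2305]
orientation: [-0.065, 0.997, 0.049, -0.007]
wrist_force: [-0.2, 1.2, 0.1]
finger_gap: 0.0852
grip_force: 0.0
shift [ 0.4108  2.8626 -0.1523] turn [-0.0328 -0.0296  0.3674] q [-0.86  0.05 -0.29  1.34  0.07  2.18]
```

```bash
python3 -m jog '[0.6,1,0,-0.033,-0.03,0.367,1, 0.6,1,0,-0.033,-0.03,0.367,1, 0.6,1,0,-0.033,-0.03,0.367,1, 0.6,1,0,-0.033,-0.03,0.367,1, 0.6,1,0,-0.033,-0.03,0.367,1, 0.6,1,0,-0.033,-0.03,0.367,1, 0.6,1,0,-0.033,-0.03,0.367,1, 0.6,1,0,-0.033,-0.03,0.367,1, 0.6,1,0,-0.033,-0.03,0.367,1, 0.6,1,0,-0.033,-0.03,0.367,1, 0.6,1,0,-0.033,-0.03,0.367,1]'; python3 -m jog '[0,1,0,0,0,0,1, 0,1,0,0,0,0,1, 0,1,0,0,0,0,1, 0,1,0,0,0,0,1, 0,1,0,0,0,0,1, 0,1,0,0,0,0,1]'; python3 go.py 0.408 0.35 0.10 71.9
```

```text
clock: 4.18
tcp_pos: [0.4433, -0.0215, 0.2323]
orientation: [0.001, 0.81, 0.586, 0.002]
wrist_force: [0.1, 0.3, 0.2]
finger_gap: 0.0852
grip_force: 0.0
clock: 4.68
tcp_pos: [0.4437, 0.1822, 0.2321]
orientation: [-0.0, 0.809, 0.587, 0.003]
wrist_force: [0.2, -0.8, 0.9]
finger_gap: 0.0853
grip_force: 0.0
shift [-0.1784  0.8388 -0.6607] turn [-0.0012  0.0015 -0.0003] q [ 0.22  0.12 -0.19  1.25  0.    2.11]
```

```bash
python3 -m jog '[-0.178,0.839,0,0,0,0,1, -0.178,0.839,0,0,0,0,1, -0.178,0.839,0,0,0,0,1, -0.178,0.839,0,0,0,0,1, -0.178,0.839,0,0,0,0,1, -0.178,0.839,-0.66,0,0,0,1, -0.178,0.839,-0.66,0,0,0,1, -0.178,0.839,-0.66,0,0,0,1, -0.178,0.839,-0.66,0,0,0,1, -0.178,0.839,-0.66,0,0,0,1, -0.178,0.839,-0.66,0,0,0,1]'; python3 go.py 0.408 0.35 0.009 71.9; python3 - <<'E'
from h import *
im,W=cloud("scene"); cv2.imwrite("pics/s2.png",cv2.resize(im[180:340,180:420,::-1],None,fx=3,fy=3))
E
```

```text
clock: 5.6
tcp_pos: [0.4101, 0.3453, 0.1013]
orientation: [0.001, 0.811, 0.586, 0.003]
wrist_force: [0.4, 0.4, 0.7]
finger_gap: 0.0854
grip_force: 0.0
shift [-0.0103  0.0237 -0.4614] turn [-0.0005  0.0017  0.0012] q [ 0.55  0.31 -0.29  0.97 -0.    2.44]
```

View pics/s2.png

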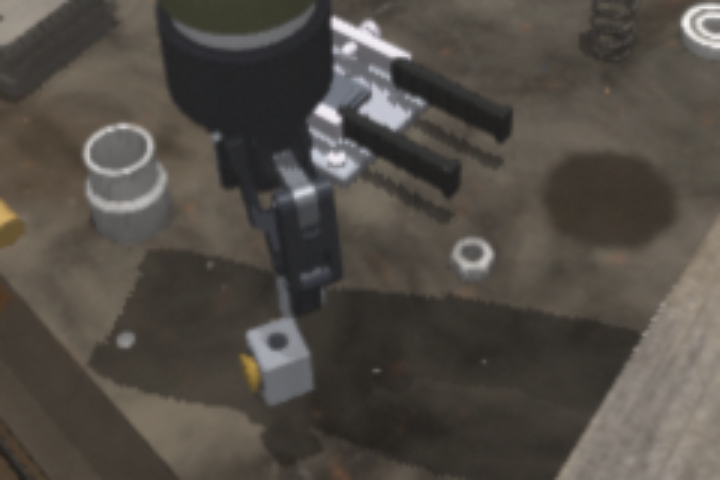

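The gripper is above the block at crop (280,360), with the bush on the left and the fingers on either side of the bare faces. Now I'll go down and grasp.

```bash
python3 -m jog '[-0.01,0.024,-0.2,0,0,0,1, -0.01,0.024,-0.2,0,0,0,1, -0.01,0.024,-0.3,0,0,0,1, -0.01,0.024,-0.4,0,0,0,1, -0.01,0.024,-0.46,0,0,0,1, -0.01,0.024,-0.46,0,0,0,1, -0.01,0.024,-0.46,0,0,0,1]'; python3 go.py 0.408 0.35 0.009 71.9
```

```text
clock: 6.23
tcp_pos: [0.4086, 0.3509, 0.0097]
orientation: [0.001, 0.81, 0.586, 0.003]
wrist_force: [0.0, 0.4, 1.0]
finger_gap: 0.0855
grip_force: 0.0
shift [-0.0031 -0.0046 -0.0036] turn [-0.0007  0.002   0.0008] q [ 0.56  0.41 -0.4   0.75 -0.    2.45]
```

```bash
python3 -m jog '[0,0,0,0,0,0,-0.6, 0,0,0,0,0,0,-0.6, 0,0,0,0,0,0,-0.6, 0,0,0,0,0,0,-0.6, 0,0,0,0,0,0,-0.6, 0,0,0,0,0,0,-0.6, 0,0,0,0,0,0,-0.6, 0,0,0,0,0,0,-0.6, 0,0,0,0,0,0,-0.6]' 40; python3 go.py 0.536 0.1874 0.15 100.6
```

```text
clock: 6.98
tcp_pos: [0.408, 0.3509, 0.0087]
orientation: [0.001, 0.81, 0.586, 0.003]
wrist_force: [-0.5, -0.8, 6.1]
finger_gap: 0.0292
grip_force: 40.5
shift [ 0.6402 -0.8173  0.7066] turn [-0.0012  0.0016  0.1601] q [ 0.56  0.41 -0.4   0.75 -0.    2.45]
```

```bash
python3 -m jog '[0,0,0.3,0,0,0,-0.6, 0,0,0.7,0,0,0,-0.6, 0,0,0.7,0,0,0,-0.6, 0.3,-0.4,0.7,0,0,0.16,-0.6, 0.64,-0.82,0.7,0,0,0.16,-0.6, 0.64,-0.82,0.7,0,0,0.16,-0.6, 0.64,-0.82,0.7,0,0,0.16,-0.6, 0.64,-0.82,0.7,0,0,0.16,-0.6, 0.64,-0.82,0.7,0,0,0.16,-0.6, 0.64,-0.82,0.7,0,0,0.16,-0.6, 0.64,-0.82,0.7,0,0,0.16,-0.6, 0.64,-0.82,0.7,0,0,0.16,-0.6]'; python3 go.py 0.5363 0.1858 0.09 100.6; python3 - <<'E'
from h import *
def rect(W,r0,r1,c0,c1,z0,z1,t):
    S=W[r0:r1,c0:c1].reshape(-1,3); S=S[(S[:,2]>z0)&(S[:,2]<z1)]
    print(t,len(S),cv2.minAreaRect((S[:,:2]*1000).astype(np.float32)))
S=np.load("scene.npy"); T=np.load("top.npy")
# nest pad / plate in both clouds, in provisional press frame
a=np.radians(10.6); Rm=np.array([[np.cos(a),np.sin(a)],[-np.sin(a),np.cos(a)]])
for n,W in(("scene",S),("top",T)):
    P=W.reshape(-1,3); q=(P[:,:2]-[.536,.1874])@Rm.T*1000; z=P[:,2]*1000
    near=(abs(q[:,0])<130)&(abs(q[:,1])<70)
    for t,lo,hi in(("plate",8,15),("nest",17,26)):
        k=near&(z>lo)&(z<hi)
        if t=="nest": k&=(abs(q[:,0])<26)&(abs(q[:,1])<26)
        print(n,t,k.sum(),np.percentile(q[k],[0.5,2,50,98,99.5],axis=0).round(1).T, cv2.minAreaRect(q[k].astype(np.float32)))
    k=near&(z>44)&(q[:,0]<-15)&(q[:,0]>-106)
    for s in(1,-1):
        g=k&(s*q[:,1]>0); print(n,"grip",s,np.polyfit(q[g,0]+60,q[g,1],1).round(3),q[g,0].min().round(1))
    k=near&(z>50)&(q[:,0]>70)
    for s in(1,-1):
        g=k&(s*q[:,1]>0); print(n,"pin",s,g.sum(),((q[g].min(0)+q[g].max(0))/2).round(1))
im,W=cloud("scene"); cv2.imwrite("pics/s3.png",cv2.resize(im[130:270,190:390,::-1],None,fx=4,fy=4))
E
```

```text
clock: 7.98
tcp_pos: [0.5344, 0.1869, 0.1472]
orientation: [-0.001, 0.639, 0.769, 0.002]
wrist_force: [-0.0, -0.1, -1.8]
finger_gap: 0.0297
grip_force: 40.6
shift [ 0.0094 -0.0056 -0.2859] turn [-0.0012  0.0005  0.0001] q [ 0.19  0.33 -0.14  1.1   0.    1.58]
scene plate 1228 [[-128.5  -35.9   26.9  104.1  106.3]
 [ -44.6  -43.    -3.2   50.7   55.6]] ((-10.598136901855469, 5.862575531005859), (101.8665542602539, 241.68287658691406), 87.23828887939453)
scene nest 150 [[ -5.9  -5.   11.   25.3  25.7]
 [-19.8 -18.   -3.9  11.2  11.9]] ((9.742859840393066, -3.9863548278808594), (31.940540313720703, 31.948240280151367), 88.62969970703125)
scene grip 1 [2.3000e-02 3.1702e+01] -106.0
scene grip -1 [-2.3000e-02 -2.7237e+01] -105.9
scene pin 1 37 [84.  31.1]
scene pin -1 36 [ 83.4 -27.9]
top plate 1572 [[-127.7  -34.6   48.4  107.5  109.4]
 [ -49.5  -48.4    0.7   49.1   53.7]] ((-9.890579223632812, 2.3214683532714844), (105.30386352539062, 243.67730712890625), 87.3768539428711)
top nest 240 [[ -4.2  -3.8  10.7  25.2  25.8]
 [-19.7 -19.1   0.6  19.3  19.8]] ((10.538476943969727, 0.06178474426269531), (30.406339645385742, 39.935813903808594), 0.6897798180580139)
top grip 1 [2.0000e-02 2.9406e+01] -105.9
top grip -1 [-2.1000e-02 -2.9223e+01] -105.9
top pin 1 46 [83.2 29.8]
top pin -1 42 [ 84.1 -30. ]
```

View pics/s3.png

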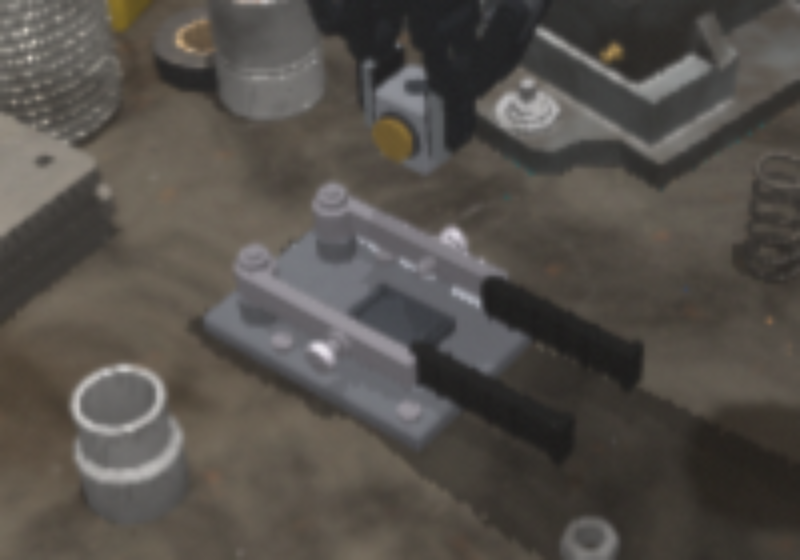

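The gripped block hangs at crop (405,115) with its bush facing +y. The nest pad is at crop (403,318), and the depth data suggest its centre is not the press origin, so I'll measure it uncropped.

```bash
python3 - <<'E'
from h import *
S=np.load("scene.npy"); T=np.load("top.npy")
a=np.radians(10.6); Rm=np.array([[np.cos(a),np.sin(a)],[-np.sin(a),np.cos(a)]])
for n,W in(("scene",S),("top",T)):
    P=W.reshape(-1,3); q=(P[:,:2]-[.536,.1874])@Rm.T*1000; z=P[:,2]*1000
    k=(z>17)&(z<27)&(q[:,0]>-35)&(q[:,0]<70)&(abs(q[:,1])<22)
    h,e=np.histogram(q[k,0],np.arange(-36,72,4)); print(n,dict(zip(e[:-1],h)))
    l=k&(z>22.2)
    h,e=np.histogram(q[l,0],np.arange(-36,72,3)); print(n,"lips",dict(zip(e[:-1],h)))
    c=q[k]; print(cv2.minAreaRect(c.astype(np.float32)))
    k=(z>30)&(z<48)&(q[:,0]>-20)&(q[:,0]<60)&(abs(q[:,1])>42)&(abs(q[:,1])<65)
    for s in(1,-1):
        g=k&(s*q[:,1]>0); print("screw",s,g.sum(),q[g].min(0).round(1),q[g].max(0).round(1))
    k=(z>32)&(z<46)&(q[:,0]>-20)&(q[:,0]<60)&(abs(q[:,1])<29)
    for s in(1,-1):
        g=k&(s*q[:,1]>0); print("nose",s,g.sum(),q[g].min(0).round(1) if g.any() else 0,q[g].max(0).round(1) if g.any() else 0)
E
```

```text
scene {np.int64(-36): np.int64(0), np.int64(-32): np.int64(0), np.int64(-28): np.int64(0), np.int64(-24): np.int64(0), np.int64(-20): np.int64(0), np.int64(-16): np.int64(0), np.int64(-12): np.int64(0), np.int64(-8): np.int64(8), np.int64(-4): np.int64(26), np.int64(0): np.int64(9), np.int64(4): np.int64(19), np.int64(8): np.int64(20), np.int64(12): np.int64(18), np.int64(16): np.int64(21), np.int64(20): np.int64(18), np.int64(24): np.int64(20), np.int64(28): np.int64(18), np.int64(32): np.int64(28), np.int64(36): np.int64(26), np.int64(40): np.int64(3), np.int64(44): np.int64(0), np.int64(48): np.int64(0), np.int64(52): np.int64(0), np.int64(56): np.int64(0), np.int64(60): np.int64(0), np.int64(64): np.int64(0)}
scene lips {np.int64(-36): np.int64(0), np.int64(-33): np.int64(0), np.int64(-30): np.int64(0), np.int64(-27): np.int64(0), np.int64(-24): np.int64(0), np.int64(-21): np.int64(0), np.int64(-18): np.int64(0), np.int64(-15): np.int64(0), np.int64(-12): np.int64(0), np.int64(-9): np.int64(0), np.int64(-6): np.int64(1), np.int64(-3): np.int64(12), np.int64(0): np.int64(5), np.in
[... 2054 characters left out ...]
8): np.int64(3), np.int64(21): np.int64(3), np.int64(24): np.int64(2), np.int64(27): np.int64(1), np.int64(30): np.int64(4), np.int64(33): np.int64(2), np.int64(36): np.int64(16), np.int64(39): np.int64(15), np.int64(42): np.int64(0), np.int64(45): np.int64(0), np.int64(48): np.int64(0), np.int64(51): np.int64(0), np.int64(54): np.int64(0), np.int64(57): np.int64(0), np.int64(60): np.int64(0), np.int64(63): np.int64(0), np.int64(66): np.int64(0)}
((31.61280059814453, 0.25565338134765625), (72.56129455566406, 39.90331268310547), 0.4780420958995819)
screw 1 48 [11.8 42. ] [26.7 58.2]
screw -1 33 [ 11.4 -51.9] [ 26.9 -42.1]
nose 1 4 [17.2 26.2] [21.8 28.5]
nose -1 18 [ 15.7 -28.8] [ 23.1 -19.7]
```

```bash
python3 go.py 0.5547 0.1909 0.045 100.6; python3 -m jog '[0.1,0.02,-0.2,0,0,0,-0.6, 0.1,0.02,-0.3,0,0,0,-0.6, 0.1,0.02,-0.3,0,0,0,-0.6, 0.1,0.02,-0.4,0,0,0,-0.6, 0.1,0.02,-0.5,0,0,0,-0.6, 0.1,0.02,-0.5,0,0,0,-0.6, 0.1,0.02,-0.5,0,0,0,-0.6, 0.1,0.02,-0.5,0,0,0,-0.6]';  python3 go.py 0.5547 0.1909 0.030 100.6
```

```text
shift [ 0.1022  0.018  -0.5115] turn [-0.0012  0.0005 -0.0002] q [ 0.19  0.33 -0.14  1.1   0.    1.58]
clock: 8.7
tcp_pos: [0.5557, 0.1912, 0.0494]
orientation: [0.001, 0.638, 0.77, 0.003]
wrist_force: [-0.2, 0.2, -1.2]
finger_gap: 0.0294
grip_force: 40.6
shift [-0.0052 -0.0016 -0.0972] turn [-0.0012  0.0015 -0.0002] q [ 0.19  0.45 -0.22  0.9   0.    1.58]
```

```bash
python3 -m jog '[-0.005,-0.002,-0.03,0,0,0,-0.6, -0.005,-0.002,-0.06,0,0,0,-0.6, -0.005,-0.002,-0.08,0,0,0,-0.6, -0.005,-0.002,-0.09,0,0,0,-0.6, -0.005,-0.002,-0.1,0,0,0,-0.6, -0.005,-0.002,-0.1,0,0,0,-0.6]'; python3 - <<'E'
from h import *
im,W=cloud("scene"); cv2.imwrite("pics/s4.png",cv2.resize(im[150:260,220:370,::-1],None,fx=5,fy=5))
E
```

```text
clock: 9.2
tcp_pos: [0.5542, 0.19, 0.0287]
orientation: [0.0, 0.639, 0.769, 0.002]
wrist_force: [-3.8, -0.7, 5.0]
finger_gap: 0.0294
grip_force: 41.6
```

View pics/s4.png

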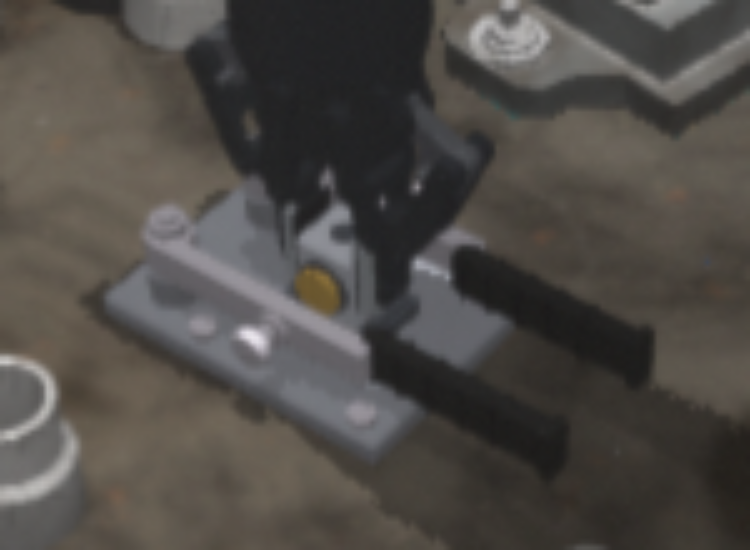

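The block sits in the nest, with its bush at crop (318,290) facing the +y arm and a light upward floor reaction. I'll let go and rise.

```bash
python3 -m jog '[0,0,0,0,0,0,-0.1, 0,0,0,0,0,0,-0.1, 0,0,0,0,0,0,0.2, 0,0,0,0,0,0,0.2, 0,0,0,0,0,0,0.2, 0,0,0,0,0,0,0.2, 0,0,0.1,0,0,0,0.2, 0,0,0.3,0,0,0,0.4, 0,0,0.5,0,0,0,0.6, 0,0,0.6,0,0,0,1, 0,0,0.6,0,0,0,1, 0,0,0.6,0,0,0,1]'; python3 go.py 0.477 0.1764 0.15 190.6
```

```text
clock: 10.25
tcp_pos: [0.5558, 0.1903, 0.1495]
orientation: [0.001, 0.639, 0.769, 0.004]
wrist_force: [0.8, 0.0, -0.1]
finger_gap: 0.0855
grip_force: 0.0
shift [-0.394  -0.0696  0.0024] turn [-0.0029  0.0007  0.5001] q [ 0.19  0.37 -0.08  1.11  0.    1.58]
```

```bash
python3 -m jog '[-0.39,-0.07,0,0,0,0.5,1, -0.39,-0.07,0,0,0,0.5,1, -0.39,-0.07,0,0,0,0.5,1, -0.39,-0.07,0,0,0,0.5,1, -0.39,-0.07,0,0,0,0.5,1, -0.39,-0.07,0,0,0,0.5,1, -0.39,-0.07,0,0,0,0.5,1, -0.39,-0.07,0,0,0,0.5,1, -0.39,-0.07,0,0,0,0.5,1, -0.39,-0.07,0,0,0,0.5,1, -0.39,-0.07,0,0,0,0.5,1, -0.39,-0.07,0,0,0,0.5,1]'; python3 -m jog '[0,0,-0.3,0,0,0.05,1, 0,0,-0.3,0,0,0.05,1, 0,0,-0.3,0,0,0.05,1, 0,0,-0.3,0,0,0.05,1]'; python3 go.py 0.477 0.1764 0.015 190.6;  python3 - <<'E'
from h import *
im,W=cloud("scene"); cv2.imwrite("pics/s5.png",cv2.resize(im[130:270,200:400,::-1],None,fx=4,fy=4))
q=(W[...,:2]-[.536,.1874]); a=np.radians(10.6); q=q@np.array([[np.cos(a),-np.sin(a)],[np.sin(a),np.cos(a)]])*1000
k=(W[...,2]>.0535)&(W[...,2]<.06)&(abs(q[...,0]-19)<30)&(abs(q[...,1])<25)
print("block top (press frame)",k.sum(),cv2.minAreaRect(q[k].astype(np.float32)), np.median(W[k][:,2]))
E
```

```text
clock: 11.25
tcp_pos: [0.4752, 0.1758, 0.1459]
orientation: [-0.003, -0.06, 0.998, 0.002]
wrist_force: [-0.3, -0.5, 0.3]
finger_gap: 0.0852
grip_force: 0.0
clock: 11.58
tcp_pos: [0.4744, 0.1757, 0.0858]
orientation: [-0.004, -0.134, 0.991, 0.002]
wrist_force: [0.3, -0.0, 0.4]
finger_gap: 0.0853
grip_force: 0.0
shift [ 0.0132  0.0037 -0.354 ] turn [-0.0008 -0.0029 -0.027 ] q [ 0.19  0.28 -0.37  0.93  0.   -0.08]
block top (press frame) 110 ((18.00658416748047, -1.277451515197754), (28.250301361083984, 27.868688583374023), 4.987967491149902) 0.05529947214259419
```

View pics/s5.png

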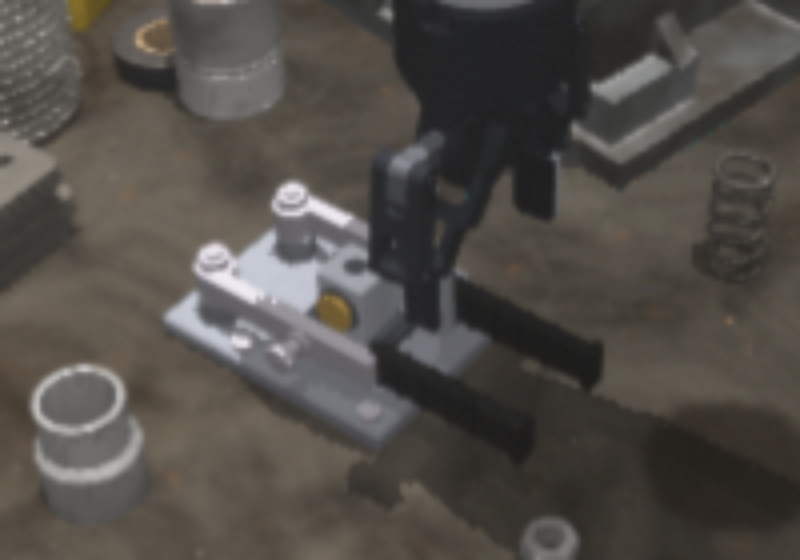

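The block stands upright in the nest at crop (360,300), top height 55 mm and centred to within 2 mm, with the bush unpressed. The fingers are over the two grips, so I'll lower them.

```bash
python3 -m jog '[0.013,0.004,0,-0.001,-0.003,-0.027,1, 0.013,0.004,-0.1,-0.001,-0.003,-0.027,1, 0.013,0.004,-0.2,-0.001,-0.003,-0.027,1, 0.013,0.004,-0.28,-0.001,-0.003,-0.027,1, 0.013,0.004,-0.35,-0.001,-0.003,-0.027,1, 0.013,0.004,-0.35,-0.001,-0.003,-0.027,1, 0.013,0.004,-0.35,-0.001,-0.003,-0.027,1]'; python3 go.py 0.477 0.1764 0.015 190.6; python3 -m jog '[0,0,0,0,0,0,0.7, 0,0,0,0,0,0,0.65, 0,0,0,0,0,0,0.6, 0,0,0,0,0,0,0.55, 0,0,0,0,0,0,0.5, 0,0,0,0,0,0,0.5,0,0,0,0,0,0,0.5]' 20
```

```text
clock: 12.22
tcp_pos: [0.4796, 0.1769, 0.0186]
orientation: [0.003, -0.093, 0.996, -0.0]
wrist_force: [0.4, 0.3, 1.3]
finger_gap: 0.0853
grip_force: 0.0
shift [-0.0129 -0.0027 -0.0178] turn [ 0.      0.0019 -0.0002] q [ 0.2   0.36 -0.46  0.75 -0.    0.01]
clock: 12.8
tcp_pos: [0.4796, 0.177, 0.0182]
orientation: [0.003, -0.093, 0.996, -0.0]
wrist_force: [0.9, 0.6, 0.3]
finger_gap: 0.0637
grip_force: 1.0
```

```bash
python3 -m jog '[0,0,0,0,0,0,0.48, 0,0,0,0,0,0,0.46, 0,0,0,0,0,0,0.44, 0,0,0,0,0,0,0.42, 0,0,0,0,0,0,0.4, 0,0,0,0,0,0,0.38, 0,0,0,0,0,0,0.36, 0,0,0,0,0,0,0.34, 0,0,0,0,0,0,0.33, 0,0,0,0,0,0,0.32, 0,0,0,0,0,0,0.31, 0,0,0,0,0,0,0.3]'; python3 -m jog '[0,0,0,0,0,0,0.29, 0,0,0,0,0,0,0.28, 0,0,0,0,0,0,0.27, 0,0,0,0,0,0,0.26, 0,0,0,0,0,0,0.25]'; python3 -m jog '[0,0,0,0,0,0,0.24, 0,0,0,0,0,0,0.23, 0,0,0,0,0,0,0.22, 0,0,0,0,0,0,0.21]'
```

```text
clock: 13.8
tcp_pos: [0.479, 0.1769, 0.0178]
orientation: [0.003, -0.093, 0.996, -0.0]
wrist_force: [-0.9, 0.3, 2.0]
finger_gap: 0.0555
grip_force: 1.1
clock: 14.22
tcp_pos: [0.4791, 0.1767, 0.0178]
orientation: [0.003, -0.093, 0.996, -0.0]
wrist_force: [-0.5, -0.4, 3.0]
finger_gap: 0.0531
grip_force: 1.6
clock: 14.55
tcp_pos: [0.4791, 0.1768, 0.0178]
orientation: [0.003, -0.093, 0.996, -0.0]
wrist_force: [-0.2, -1.7, 1.7]
finger_gap: 0.0521
grip_force: 1.6
```

```bash
python3 -m jog '[0,0,0,0,0,0,0.2, 0,0,0,0,0,0,0.19, 0,0,0,0,0,0,0.18]'; python3 -m jog '[0,0,0,0,0,0,0.17, 0,0,0,0,0,0,0.16, 0,0,0,0,0,0,0.15]'; python3 -m jog '[0,0,0,0,0,0,0.14, 0,0,0,0,0,0,0.13, 0,0,0,0,0,0,0.12]'
```

```text
clock: 14.8
tcp_pos: [0.4792, 0.1769, 0.0178]
orientation: [0.003, -0.093, 0.996, -0.0]
wrist_force: [-0.1, -1.0, 2.4]
finger_gap: 0.0505
grip_force: 1.6
clock: 15.05
tcp_pos: [0.4792, 0.1769, 0.0178]
orientation: [0.003, -0.093, 0.996, -0.0]
wrist_force: [-0.8, -0.9, 2.5]
finger_gap: 0.0489
grip_force: 1.7
clock: 15.3
tcp_pos: [0.4792, 0.1769, 0.0179]
orientation: [0.003, -0.093, 0.996, -0.0]
wrist_force: [-0.7, -1.0, 2.9]
finger_gap: 0.0478
grip_force: 1.7
```

```bash
python3 -m jog '[0,0,0,0,0,0,0.11, 0,0,0,0,0,0,0.1, 0,0,0,0,0,0,0.09]' | egrep 'gap|grip'; python3 -m jog '[0,0,0,0,0,0,0.08, 0,0,0,0,0,0,0.07, 0,0,0,0,0,0,0.07]'| egrep 'gap|grip'; python3 -m jog '[0,0,0,0,0,0,0.06, 0,0,0,0,0,0,0.05, 0,0,0,0,0,0,0.05]'| egrep 'gap|grip'
```

```text
finger_gap: 0.0465
grip_force: 1.7
finger_gap: 0.0456
grip_force: 1.7
finger_gap: 0.0451
grip_force: 1.7
```

```bash
python3 -m jog '[0,0,0,0,0,0,0.04, 0,0,0,0,0,0,0.03, 0,0,0,0,0,0,0.03]' | egrep 'gap|grip'; python3 -m jog '[0,0,0,0,0,0,0.02, 0,0,0,0,0,0,0.01, 0,0,0,0,0,0,0.01]'| egrep 'gap|grip'
```

```text
finger_gap: 0.0437
grip_force: 1.7
finger_gap: 0.0432
grip_force: 2.5
```

```bash
python3 -m jog '[0,0,0,0,0,0,0,0,0,0,0,0,0,0]' | egrep 'gap|grip'; python3 -m jog '[0,0,0,0,0,0,-0.01,0,0,0,0,0,0,-0.01]'| egrep 'gap|grip'
```

```text
finger_gap: 0.043
grip_force: 3.0
finger_gap: 0.0423
grip_force: 3.6
```

```bash
python3 -m jog '[0,0,0,0,0,0,-0.02,0,0,0,0,0,0,-0.02]' | egrep 'gap|grip'; python3 -m jog '[0,0,0,0,0,0,-0.03,0,0,0,0,0,0,-0.03]'| egrep 'gap|grip'
```

```text
finger_gap: 0.0422
grip_force: 4.2
finger_gap: 0.0417
grip_force: 4.9
```

```bash
python3 -m jog '[0,0,0,0,0,0,-0.04,0,0,0,0,0,0,-0.04]' | egrep 'gap|grip'; python3 -m jog '[0,0,0,0,0,0,-0.05,0,0,0,0,0,0,-0.05]'| egrep 'gap|grip'
```

```text
finger_gap: 0.0414
grip_force: 5.6
finger_gap: 0.0404
grip_force: 6.3
```

```bash
python3 -m jog '[0,0,0,0,0,0,-0.06,0,0,0,0,0,0,-0.06]' | egrep 'gap|grip'; python3 -m jog '[0,0,0,0,0,0,-0.07,0,0,0,0,0,0,-0.07]' | egrep 'gap|grip'
```

```text
finger_gap: 0.0402
grip_force: 7.0
finger_gap: 0.0396
grip_force: 7.7
```

```bash
python3 -m jog '[0,0,0,0,0,0,-0.08,0,0,0,0,0,0,-0.08]' | egrep 'gap|grip'
```

```text
finger_gap: 0.0391
grip_force: 8.3
```

```bash
python3 -m jog '[0,0,0,0,0,0,-0.09,0,0,0,0,0,0,-0.09]' | egrep 'gap|grip'
```

```text
finger_gap: 0.0392
grip_force: 8.8
```

```bash
python3 -m jog '[0,0,0,0,0,0,-0.1,0,0,0,0,0,0,-0.1]' | egrep 'gap|grip'
```

```text
finger_gap: 0.0389
grip_force: 9.1
```

```bash
python3 -m jog '[0,0,0,0,0,0,-0.105,0,0,0,0,0,0,-0.105]' | egrep 'gap|grip'
```

```text
finger_gap: 0.0382
grip_force: 9.2
```

```bash
python3 -m jog '[0,0,0,0,0,0,-0.11,0,0,0,0,0,0,-0.11]' | egrep 'gap|grip'
```

```text
finger_gap: 0.0381
grip_force: 9.1
```

```bash
python3 -m jog '[0,0,0,0,0,0,-0.115,0,0,0,0,0,0,-0.115]' | egrep 'gap|grip'
```

```text
finger_gap: 0.0379
grip_force: 8.8
```

```bash
python3 -m jog '[0,0,0,0,0,0,-0.12,0,0,0,0,0,0,-0.12]' | egrep 'gap|grip'
```

```text
finger_gap: 0.038
grip_force: 7.9
```

```bash
python3 -m jog '[0,0,0,0,0,0,-0.12,0,0,0,0,0,0,-0.12]' | egrep 'gap|grip'
```

```text
finger_gap: 0.0377
grip_force: 7.5
```

```bash
python3 -m jog '[0,0,0,0,0,0,-0.125,0,0,0,0,0,0,-0.125]' | egrep 'gap|grip'
```

```text
finger_gap: 0.0374
grip_force: 1.8
```

The force fell from 7.5 N to 1.8 N, so the bush has snapped home. I'll hold briefly and then open.

```bash
python3 -m jog '[0,0,0,0,0,0,-0.125,0,0,0,0,0,0,-0.125,0,0,0,0,0,0,-0.125]' | egrep 'gap|grip'; python3 -m jog '[0,0,0,0,0,0,-0.1, 0,0,0,0,0,0,0, 0,0,0,0,0,0,0.1, 0,0,0,0,0,0,0.2, 0,0,0,0,0,0,0.3, 0,0,0,0,0,0,0.4, 0,0,0,0,0,0,0.5, 0,0,0,0,0,0,0.6, 0,0,0,0,0,0,0.8, 0,0,0,0,0,0,1, 0,0,0,0,0,0,1, 0,0,0,0,0,0,1]'; python3 -m jog '[0,0,0,0,0,0,1, 0,0,0.1,0,0,0,1, 0,0,0.3,0,0,0,1, 0,0,0.5,0,0,0,1, 0,0,0.7,0,0,0,1, -0.1,-0.5,0.7,0,0,0,1, -0.2,-1,0.7,0,0,0,1, -0.2,-1,0.7,0,0,0,1, -0.2,-1,0.7,0,0,0,1, -0.2,-1,0.7,0,0,0,1, -0.2,-1,0.7,0,0,0,1]'
python3 - <<'E'
from h import *
im,W=cloud("scene"); im2,T=cloud("top")
a=cv2.resize(im[150:250,230:360,::-1],None,fx=4,fy=4); b=cv2.resize(im2[150:262,265:335,::-1],None,fx=3.5714,fy=3.5714)
c=np.hstack([a,b[:400]]); cv2.imwrite("pics/s6.png",c)
r=np.radians(10.6); M=np.array([[np.cos(r),-np.sin(r)],[np.sin(r),np.cos(r)]])
for n,V in(("scene",W),("top",T)):
    q=(V[...,:2]-[.536,.1874])@M*1000; z=V[...,2]
    k=(z>.0525)&(z<.06)&(abs(q[...,0]-19)<25)&(abs(q[...,1])<25)
    print(n,"block",k.sum(),cv2.minAreaRect(q[k].astype(np.float32)),np.median(z[k]))
    for s in(1,-1):
        g=(z>.044)&(z<.06)&(q[...,0]<-15)&(q[...,0]>-106)&(s*q[...,1]>0)&(abs(q[...,1])<60); print("grip",np.polyfit(q[g][:,0]+60,q[g][:,1],1).round(3))
E
```

```text
finger_gap: 0.0381
grip_force: 1.8
clock: 20.63
tcp_pos: [0.4794, 0.1769, 0.018]
orientation: [0.003, -0.093, 0.996, -0.0]
wrist_force: [-0.1, 0.4, 0.8]
finger_gap: 0.0856
grip_force: 0.0
clock: 21.55
tcp_pos: [0.4383, -0.0285, 0.1581]
orientation: [0.003, -0.089, 0.996, -0.002]
wrist_force: [0.5, 0.8, -0.4]
finger_gap: 0.0853
grip_force: 0.0
scene block 152 ((18.936931610107422, 2.9018735885620117), (31.397350311279297, 27.839384078979492), 2.1566832065582275) 0.055076414424173284
grip [2.1000e-02 3.1772e+01]
grip [-2.5000e-02 -2.7096e+01]
top block 179 ((20.355777740478516, 1.4738798141479492), (29.716991424560547, 27.726764678955078), 1.2637956142425537) 0.055845031452770276
grip [2.3000e-02 2.9461e+01]
grip [-2.0000e-02 -2.9272e+01]
```

View pics/s6.png

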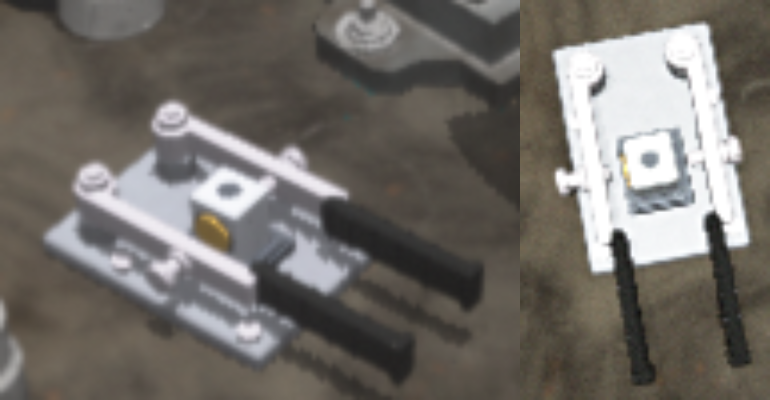

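The block stands upright in the nest at crop (235,215) left and (650,160) right. Its bush is flat against it, both handles are open as at the start, and the robot is clear.

```bash
python3 -c "
from workcell import env
print(env.hand_in())"
```

```text
the job is handed in; nothing more can be done
None
```

The job is handed in but no verdict came back: the bush snapped home after a peak of about 9.2 N per grip, I stopped at 1.8 N, and the last pictures show the block upright in the nest, both handles open and the robot clear.

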